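# Take the steel jug off the hotplate

## Robot

A 6-joint arm with a two-finger parallel gripper is mounted at the origin on the work surface. World frame = base frame: x ahead of the robot, y to its left, z up, the work surface at z = 0. Lengths are in m, angles in rad, forces in N, time in s.
With the tool pointing down it reaches from about 0.35 to 0.775 m from the base axis. Payload 5.5 kg.
Tool frame: the origin (TCP) lies midway between the tips of the shut fingers; the grasp point (between the pads) lies 19 mm behind it; z points along the fingers, y is the line along which they close (so a half turn about z gives the same grasp; the last joint's range is limited). The gripper opens to 85 mm and grips with 20 to 120 N. Pads are 22 mm wide; open, the fingers measure 114 mm over their backs; the gripper's body (76 mm by 85 mm) begins 54 mm behind the grasp point. The pads swing forward as they close: fully open they stand 13 mm farther back than shut.
Start: joints at [1.046, 0.313, 0.046, 1.304, 0, 1.431], TCP at [0.216, 0.533, 0.231] pointing down, gripper open.
Joint ranges: [-2.76, 2.76], [-0.86, 1.69], [-1.03, 1.26], [-2.2, 2.34], [-1.47, 1.5], [-3.14, 3.14]. Speed limits (rad/s): [2.57, 2.57, 3.14, 3.14, 3.14, 3.14].

## Interface

Orientations are given as a 3x3 rotation matrix whose columns are the frame's x, y, z axes.
In Python, from cell import robot gives the robot as it stands.
- The arm moves only by the shell command python3 -m creep 'ROWS' [FORCE]. ROWS is JSON, a list of rows, each a list of 7 numbers: the turn, a rotation vector about the tool's x, y, z in rad, then the shift along the tool's x, y, z in m, then the finger opening in m, from 0 to 0.0854. A call has 1 to 12 rows; each row is the pose to reach, as a shift and turn from the pose commanded when the call began, along the tool's axes at that moment; what a row does not reach only later rows make up. A row lasts 1/10 s, in which the tool goes at most 50 mm and 8.59 degrees, less where a joint would pass 70% of its speed; a pose out of reach is approached as far as the arm can. A call with a gripper value outside its range is refused whole. The fingers move at their own pace and stop on an object; FORCE is the grip in N (left out, the last holds). Time passes only in rows, so rows that repeat a pose let the fingers close. It gives the time, the measured TCP pose, the force, the opening and the grip force at its end, in the units of the state.
- robot.sense(): the state, without advancing time (a new reading comes with each control period).
- robot.camera(name): name is "scene" or "top"; returns (picture, depth): 480x640x3 uint8, blue, green, red; 480x640 float32, m along the optical axis (not along the pixel's ray), 0 where there is no reading.
- robot.camera_info(name): a dict with "fx", "fy", "cx", "cy" (pixels), "rvec" (rotation vector, rad) and "tvec" (3), from world to camera coordinates, as OpenCV has them. Camera axes: x right, y down, z forward; pixel columns grow to the right and rows downward; lengths in m; the calibration is good to about 2 mm. A picture is of the moment at which its call begins. camera_info takes no time and is no camera call.
- robot.hand_in(): hands the job in; it is judged then, once.
The state is a dict: "time": time; "qpos": joint angles; "qd": joint speeds; "joint_torque": joint torques, N m; "position": TCP position; "tool_rot": TCP orientation; "ft_force": force on the tool from outside, world axes, zero at the start; "wrist_torque": the same for the moment, N m; "grip_width": finger opening in m; "grasp_force": force on a finger pad.
Only numpy, scipy, OpenCV 4.12 (cv2) and the standard library are available. Lean on these libraries where they do the work, as an engineer would, in place of code of your own. Each camera call takes 0.05 s, during which the arm holds its last target. There are 200 camera calls.

## Task

Pick up the steel jug that stands on the hotplate, bring it out from under the clear fume-extractor hood without bumping the hood, and set it down gently on the round cork mat on the other side of the bench, with its whole base on the mat. Keep the jug upright all the way and do not shift the other things on the bench.

Things in the scene. Friction and masses are not known exactly. Their poses are not given: they have to be found in the camera images.
- jug: open steel jug, about 0.35 kg, on the hotplate: round, outer radius 46 mm (base) to 48 mm (rim), 125 mm high. Origin: centre of its underside; z up. A lip on its +x side, a D-shaped handle on its -x side, 20 mm across (y): a flat-sided upright bar, 12 mm thick (x), centred on x = -95 mm, z = 25 to 110 mm, 42 mm clear of the wall. It starts within 0.65 rad of pointing to world -x
- jug_grip (a point): middle of the upright bar of the jug's handle, 95 mm out from the jug's axis and 70 mm above its underside; axes as the jug's
- hotplate: cream laboratory hotplate, fixed, 200 mm wide (y), 290 mm deep (x), with a 190 mm square aluminium plate, centre at x = +45 mm, top 95 mm above the bench, and a lower sloping control panel (under 90 mm high) at its -x end, turned to the robot. Origin: centre of its underside. It stands on the left or right half of the bench
- hood_mouth (a point): centre of the lower edge of the extractor's clear plastic hood: a fixed dome of radius 88 mm, roughly centred over the hot plate, its edge 305 mm above the bench (85 mm above the jug's rim). It closes off the space straight above the jug and its handle, so a tool on the handle must lean outwards from the jug, about 25 to 45 degrees from vertical
- extractor: fume-extraction arm, fixed: 100 mm square foot, 38 mm thick aluminium column standing behind the hotplate's far left corner (seen from the robot), and an overhead duct (top at 460 mm) that carries the hood. Origin: on the bench under the hood's axis; the column is at x = +155, y = +120 mm
- cork_mat: round cork mat, 160 mm across, 12 mm thick, fixed flat to the bench, in the half of the bench without the hotplate. Origin: centre of its underside
- small_jug: smaller steel jug of the same form (radius 38, height 95 mm) standing on the bench at the right; leave alone. Origin: centre of its underside
- beaker: glass beaker without handle, 68 mm across, 95 mm high, standing behind the cork mat (farther from the robot); leave alone. Origin: centre of its underside
- wash_bottle: white wash bottle with a bent spout, 70 mm across, 190 mm high, at the left; leave alone. Origin: centre of its underside
- scissors: scissors with yellow grips, 180 mm long, 12 mm high, lying along x near the robot; leave alone. Origin: underside of their pivot
- tweezers: steel tweezers, 125 mm long, 8 mm high, lying along x in the middle of the bench; leave alone. Origin: middle of the underside
- keypad: cream keypad, 130 x 100 x 39 mm, at the right near the robot; leave alone. Origin: centre of its underside
- chip_tray: black open tray of chips, 75 mm square, 14 mm high, at the left near the robot; leave alone. Origin: centre of its underside
There are look-alikes about, which are no part of the job. What is shaped like the jug but purple is not meant.

How it is judged:
By the outcome, as a careful person would: the job done as asked, in the order asked, and still so for the second after the job is handed in, with the robot touching nothing.
It also fails if it takes over 48 s, if anything falls off the work surface, if the arm or the gripper's body presses on something with over 40 N, if the wrist force passes 120 N, or if a joint passes its speed limit or range.

## Working session

There is one attempt and no reset: what is moved stays moved. The work goes in short steps, Python scripts to look and compute and a shell command to move; the robot and the scene stay as the last step left them, time stands still between calls to the robot, and variables do not carry over. Pictures are saved under pics/ and viewed, at most 10 in all, crops included, and the job is handed in when it is done.

```bash
mkdir -p pics; ls; cat > h.py <<'E'
import numpy as np, cv2
from cell import robot
def cam(n):
    im,d=robot.camera(n); i=robot.camera_info(n)
    R=cv2.Rodrigues(np.array(i["rvec"],float))[0]; t=np.array(i["tvec"],float).ravel()
    v,u=np.mgrid[0:480,0:640]
    P=np.stack([(u-i["cx"])/i["fx"]*d,(v-i["cy"])/i["fy"]*d,d],-1)
    W=(P-t)@R
    W[d==0]=np.nan
    return im,d,W
E
python3 - <<'E'
from h import *
for n in("scene","top"):
    im,d,W=cam(n); cv2.imwrite(f"pics/{n}0.png",im); np.savez(f"{n}0.npz",im=im,W=W)
    i=robot.camera_info(n);R=cv2.Rodrigues(np.array(i["rvec"],float))[0];print(n,-R.T@np.array(i["tvec"]).ravel(),i["fx"])
s=robot.sense();print(s["time"],s["position"],s["tool_rot"])
E
```

```text
pics
scene [0.68969988 1.08249765 1.32202763] 517.7060955218691
top [ 0.2426158  -0.0538111   1.58730373] 485.22957395306213
0.1 [0.2156315  0.5325363  0.23050109] [[-9.26859648e-01  3.75407153e-01 -8.13797729e-04]
 [ 3.75407969e-01  9.26858592e-01 -1.41696498e-03]
 [ 2.22336627e-04 -1.61883382e-03 -9.99998665e-01]]
```

View pics/scene0.png

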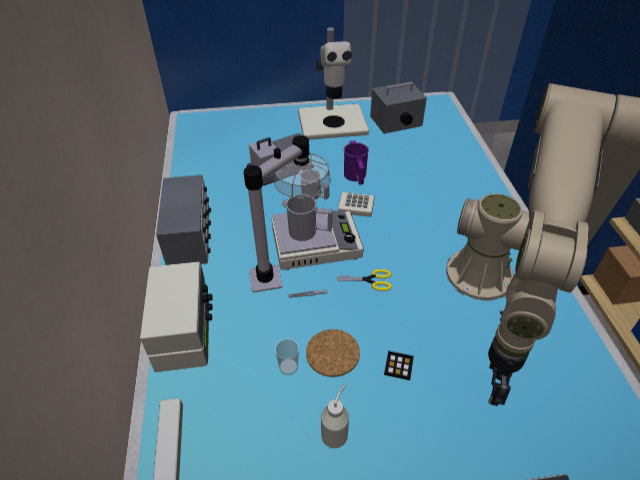

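View pics/top0.png

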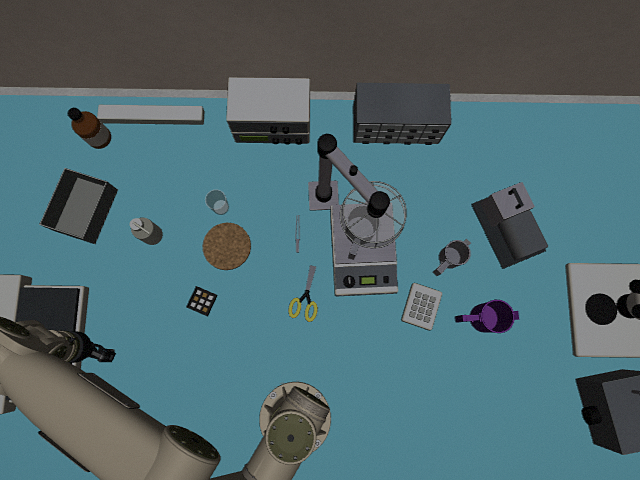

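Scene picture: the steel jug is on the hotplate at (302,217), with its handle towards (325,222). The small jug is at (311,182), the purple jug at (356,162) and the mat at (333,352). Top picture: the jug is under the hood at about (358,225), with its handle at (354,252), and the mat is at (227,246). The grey jug on the hotplate is the one meant. The small one stands on the bench and the other is purple. I'll measure it and confirm in a crop.

```bash
python3 - <<'E'
from h import *
from scipy.optimize import least_squares
S=np.load("scene0.npz");T=np.load("top0.npz")
def box(D,r0,r1,c0,c1,zl,zh):
    W=D["W"][r0:r1,c0:c1].reshape(-1,3); return W[(W[:,2]>zl)&(W[:,2]<zh)]
def circ(p,r=None):
    f=(lambda q:np.hypot(p[:,0]-q[0],p[:,1]-q[1])-(q[2] if r is None else r))
    return least_squares(f,[*p[:,:2].mean(0),.05],loss="soft_l1",f_scale=.002).x
m=box(T,215,275,195,257,.006,.02); print("mat",len(m),m[:,:2].min(0),m[:,:2].max(0),(m.min(0)+m.max(0))/2,np.median(m[:,2]))
j=box(S,190,250,280,340,.115,.235)
print("jug all",len(j),j.min(0),j.max(0),np.percentile(j[:,2],[5,50,95]))
for lo,hi in((.11,.13),(.13,.16),(.16,.19),(.19,.215),(.215,.23)):
    q=box(S,190,250,280,316,lo,hi)
    print(lo,len(q),circ(q),q.min(0),q.max(0))
# handle points
q=box(S,200,240,308,340,.12,.215)
for c in(.02,):
    pass
print("top plate z",np.nanmedian(T["W"][245:262,375:392,2]))
h=box(T,240,265,340,370,.12,.235);print("top handle",len(h),h.min(0),h.max(0),np.median(h,0))
q=box(T,200,300,325,405,.08,.1);print("hotplate extent",np.percentile(q,[1,99],axis=0))
q=box(T,180,255,335,410,.29,.33);print("hood pts",len(q),q.min(0) if len(q) else 0,q.max(0) if len(q) else 0)
q=box(S,150,200,270,335,.28,.36);print("hood pts S",len(q),circ(q),q.min(0),q.max(0))
a=cv2.resize(S["im"][140:280,230:380],None,fx=4,fy=4,interpolation=cv2.INTER_CUBIC)
b=cv2.resize(T["im"][180:300,325:410],None,fx=2,fy=2,interpolation=cv2.INTER_CUBIC)
o=np.zeros((560,790,3),np.uint8);o[:560,:600]=a;o[:240,610:780]=b;cv2.imwrite("pics/crop.png",o)
E
```

```text
mat 1752 [0.4468154  0.13881127] [0.64679889 0.34988751] [0.54680715 0.24434939 0.01298445] 0.011468832189497484
jug all 1288 [ 0.48392904 -0.24673148  0.11560767] [ 0.64007938 -0.13880053  0.22950809] [0.1254176  0.18104492 0.22084106]
0.11 110 [ 0.57914969 -0.19618951  0.04687486] [ 0.53668586 -0.1918835   0.11002087] [ 0.62581304 -0.14299979  0.1298533 ]
0.13 227 [ 0.57908914 -0.1935813   0.04578862] [ 0.5354851  -0.24673148  0.13042675] [ 0.62577933 -0.14297992  0.15991518]
0.16 326 [ 0.57974636 -0.19347371  0.04569552] [ 0.53535194 -0.24591221  0.16000946] [ 0.62658663 -0.13880053  0.18991247]
0.19 320 [ 0.57984479 -0.19333001  0.04592407] [ 0.5348285  -0.24605467  0.19000588] [ 0.63409572 -0.14158111  0.21493541]
0.215 126 [ 0.58088936 -0.19372471  0.04804942] [ 0.53178334 -0.23679264  0.21502166] [ 0.64007938 -0.14390716  0.22950809]
top plate z 0.0937322969155018
top handle 116 [ 0.48343538 -0.1788337   0.12050425] [ 0.5445709  -0.1523565   0.20984131] [ 0.49593967 -0.16445428  0.1999356 ]
hotplate extent [[ 0.41891125 -0.30165206  0.08060579]
 [ 0.65994415 -0.10928455  0.09939872]]
hood pts 307 [ 0.48642225 -0.29138884  0.29965191] [ 0.6145398  -0.12035323  0.32999118]
hood pts S 1194 [ 0.57287995 -0.20762069  0.08052608] [ 0.48335402 -0.28044409  0.30381397] [ 0.66064251 -0.11693909  0.35998191]
```

View pics/crop.png

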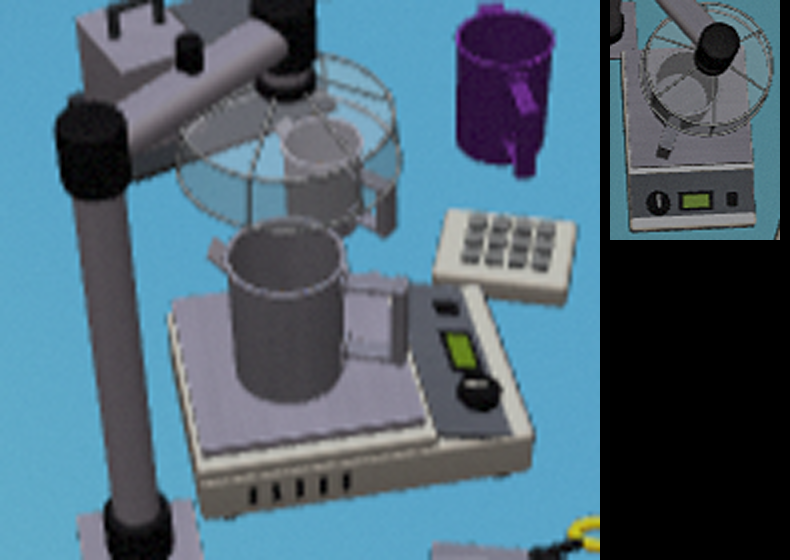

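The crop confirms it: the grey jug at (285,305) in the crop stands on the hotplate under the hood, with its handle towards the robot. The other grey jug stands on the bench and the third is purple. Next I'll refine the handle direction and work out the approach.

```bash
cat >> h.py <<'E'
C=np.array([.580,-.1935])   # jug axis
def pose(az,r,z,tilt,yaw=None):
    "grasp-point pose: position at az (deg), radius r, height z; tool yaw defaults to az; returns TCP pose"
    y=np.radians(az if yaw is None else yaw); t=np.radians(tilt); a=np.radians(az)
    rad=np.array([np.cos(y),np.sin(y),0]);tan=np.array([-np.sin(y),np.cos(y),0]);u=np.array([0,0,1.])
    Z=rad*np.sin(t)-u*np.cos(t); R=np.stack([np.cross(tan,Z),tan,Z],1)
    return np.array([r*np.cos(a),r*np.sin(a),z])+.019*Z,R
def rows(goals,p0=None,R0=None):
    s=robot.sense()
    if p0 is None: p0,R0=np.array(s["position"]),np.array(s["tool_rot"])
    for p,R in goals:
        print(np.round(np.r_[cv2.Rodrigues(R0.T@R)[0].ravel(),R0.T@(p-p0)],3).tolist())
E
python3 - <<'E'
from h import *
S=np.load("scene0.npz")["W"];T=np.load("top0.npz")["W"]
for n,W in(("S",S),("T",T)):
    q=W.reshape(-1,3);d=np.hypot(*(q[:,:2]-C).T);m=(q[:,2]>.11)&(q[:,2]<.215)&(d>.06)&(d<.115)&(q[:,0]<.54)
    q=q[m];d=d[m];an=np.arctan2(q[:,1]-C[1],-(q[:,0]-C[0]))
    print(n,len(q),"d",np.percentile(d,[2,50,98]))
    for lo,hi in((.06,.085),(.085,.105)):
        k=(d>lo)&(d<hi);e=d[k]; print(lo,k.sum(),"ang",np.percentile(an[k],[5,50,95]),"z",np.percentile(q[k,2],[2,98]))
W=T[185:220,200:235].reshape(-1,3);k=W[:,2]>.03;print("beaker",W[k].min(0),W[k].max(0))
im=np.load("top0.npz")["im"].astype(int)
W=T;k=(im[...,2]>im[...,0]+20)&(W[...,0]>.4)&(W[...,0]<.7)&(W[...,1]>.1)&(W[...,1]<.4);m=W[k];print("mat",len(m),np.percentile(m,[.5,99.5],axis=0),m.mean(0))
s=robot.sense();p=s["position"];az=np.degrees(np.arctan2(p[1],p[0]))
rows([pose(az,.5,.25,0),pose(50,.48,.27,10),pose(20,.45,.28,20),pose(-18,.45,.28,35)])
E
```

```text
S 167 d [0.06215061 0.09061046 0.10167875]
0.06 72 ang [0.17316428 0.32316138 0.43857547] z [0.12325753 0.20663667]
0.085 95 ang [0.24510195 0.3743592  0.44654547] z [0.12528517 0.20726969]
T 110 d [0.06652105 0.09071854 0.10007792]
0.06 45 ang [0.23193724 0.34777328 0.44886802] z [0.18661384 0.20663056]
0.085 65 ang [0.24031534 0.33366593 0.42364502] z [0.12796015 0.2096857 ]
beaker [0.6424695  0.23460835 0.03017477] [0.71117669 0.30054528 0.10194234]
mat 1749 [[0.46631918 0.16469252 0.00292857]
 [0.61818879 0.31488351 0.02043117]] [0.54162143 0.23950161 0.01154314]
[-0.001, -0.001, -1.571, -0.0, -0.075, -0.0]
[-0.111, -0.152, -1.254, -0.149, -0.115, -0.021]
[-0.13, -0.334, -0.726, -0.339, -0.269, -0.031]
[-0.023, -0.611, -0.068, -0.46, -0.542, -0.033]
```

```bash
python3 -m creep '[[0,0,0,0,-0.04,0,0.085],[0,-0.03,0,-0.03,-0.075,-0.01,0.085],[0,-0.06,0,-0.07,-0.09,-0.02,0.085],[0,-0.1,0,-0.11,-0.1,-0.02,0.085],[0,-0.14,0,-0.15,-0.12,-0.02,0.085],[0,-0.18,0,-0.19,-0.14,-0.03,0.085],[0,-0.22,0,-0.23,-0.17,-0.03,0.085],[0,-0.26,0,-0.265,-0.2,-0.03,0.085],[0,-0.3,0,-0.3,-0.23,-0.03,0.085],[0,-0.33,0,-0.335,-0.265,-0.03,0.085],[0,-0.33,0,-0.335,-0.265,-0.03,0.085]]' 100
python3 - <<'E'
from h import *
s=robot.sense();print(np.round(s["qpos"],2),s["time"])
rows([pose(20,.45,.28,20),pose(0,.44,.28,28),pose(-17.7,.42,.28,35,-19.4)])
E
```

```text
time: 1.2
position: [0.4275, 0.1569, 0.2609]
tool_rot: [[-0.874, 0.382, 0.3], [0.361, 0.924, -0.125], [-0.325, -0.001, -0.946]]
ft_force: [-0.8, 0.0, 0.1]
grip_width: 0.0849
grasp_force: 0.0
[ 0.32 -0.12 -0.42  1.02 -0.21  0.68] 1.2
[-0.248, -0.017, -0.699, -0.002, -0.0, -0.001]
[-0.158, -0.156, -0.36, -0.076, -0.137, 0.024]
[-0.025, -0.279, -0.047, -0.09, -0.273, 0.028]
```

```bash
python3 -m creep '[[0,-0.03,0,-0.02,-0.03,0.005,0.085],[-0.01,-0.07,0,-0.04,-0.07,0.01,0.085],[-0.01,-0.11,0,-0.06,-0.1,0.02,0.085],[-0.01,-0.14,-0.01,-0.075,-0.137,0.024,0.085],[-0.01,-0.18,-0.02,-0.08,-0.17,0.025,0.085],[-0.02,-0.22,-0.03,-0.085,-0.21,0.027,0.085],[-0.025,-0.26,-0.04,-0.088,-0.245,0.028,0.085],[-0.025,-0.28,-0.047,-0.09,-0.273,0.028,0.085],[-0.025,-0.28,-0.047,-0.09,-0.273,0.028,0.085],[-0.025,-0.28,-0.047,-0.09,-0.273,0.028,0.085]]'
python3 - <<'E'
from h import *
s=robot.sense();print(np.round(s["qpos"],2),s["time"])
im,d,W=cam("scene");cv2.imwrite("pics/pre.png",cv2.resize(im[120:320,230:470],None,fx=3,fy=3))
for tilt in(35,):
  for k in(.11,.06,.03,0):
    t=np.radians(tilt);p,R=pose(-18.28,.5165,.165,tilt,-19.4);rows([(p-k*R[:,2],R)])
E
```

```text
time: 2.2
position: [0.4113, -0.1271, 0.2638]
tool_rot: [[-0.774, 0.328, 0.541], [0.27, 0.945, -0.186], [-0.572, 0.002, -0.82]]
ft_force: [0.5, 0.3, -0.1]
grip_width: 0.0849
grasp_force: 0.0
[-0.59 -0.48 -0.78  0.68  0.15 -0.21] 2.2
[0.005, -0.001, 0.004, -0.014, -0.008, 0.039]
[0.005, -0.001, 0.004, -0.014, -0.008, 0.089]
[0.005, -0.001, 0.004, -0.014, -0.008, 0.119]
[0.005, -0.001, 0.004, -0.014, -0.008, 0.149]
```

View pics/pre.png

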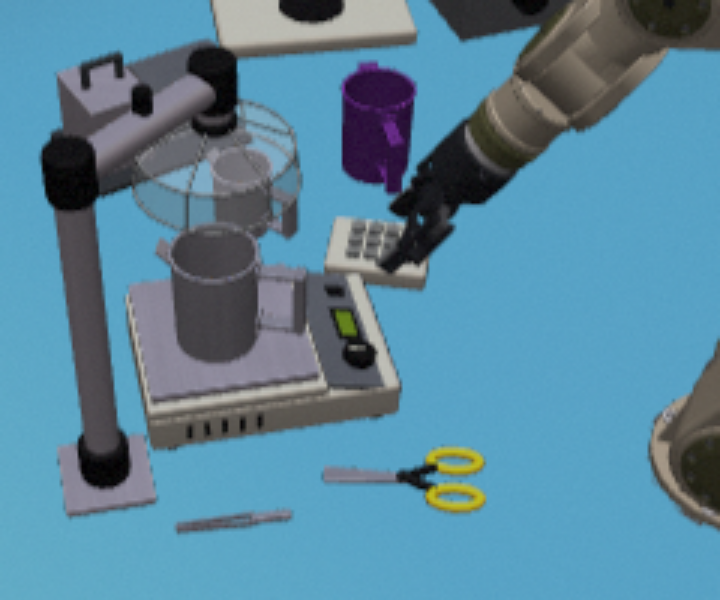

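The view shows the gripper leaning outwards, in line with the handle at (290,300) and well clear of the hood. I'll advance onto the handle.

```bash
python3 -m creep '[[0.005,0,0.004,-0.014,-0.008,0.02,0.085],[0.005,0,0.004,-0.014,-0.008,0.045,0.085],[0.005,0,0.004,-0.014,-0.008,0.07,0.085],[0.005,0,0.004,-0.014,-0.008,0.09,0.085],[0.005,0,0.004,-0.014,-0.008,0.11,0.085],[0.005,0,0.004,-0.014,-0.008,0.125,0.085],[0.005,0,0.004,-0.014,-0.008,0.14,0.085],[0.005,0,0.004,-0.014,-0.008,0.149,0.085],[0.005,0,0.004,-0.014,-0.008,0.149,0.06],[0.005,0,0.004,-0.014,-0.008,0.149,0.045]]'
python3 - <<'E'
from h import *
im,d,W=cam("scene");cv2.imwrite("pics/on.png",cv2.resize(im[150:290,270:430],None,fx=4,fy=4))
im,d,T=cam("top")
s=robot.sense();print(np.round(s["qpos"],2),s["time"])
rows([pose(-18.28,.5165,.165,35,-19.4)])
R=np.array(s["tool_rot"]);p=np.array(s["position"])-.019*R[:,2];r=p[:2]-C;h=np.array([-np.cos(.338),np.sin(.338)])
print("grasp pt rel jug: out",r@h,"lat",r@[h[1],-h[0]],"z",p[2]-.095)
E
```

```text
time: 3.25
position: [0.5011, -0.1646, 0.1498]
tool_rot: [[-0.774, 0.33, 0.54], [0.27, 0.944, -0.189], [-0.572, -0.0, -0.82]]
ft_force: [0.5, -0.9, 0.4]
grip_width: 0.0589
grasp_force: 0.0
[-0.54 -0.14 -0.88  0.23  0.11 -0.16] 3.35
[0.0, 0.0, 0.002, 0.001, -0.0, 0.001]
grasp pt rel jug: out 0.09468926193116564 lat 0.0003887236024826938 z 0.07108115148909061
```

View pics/on.png

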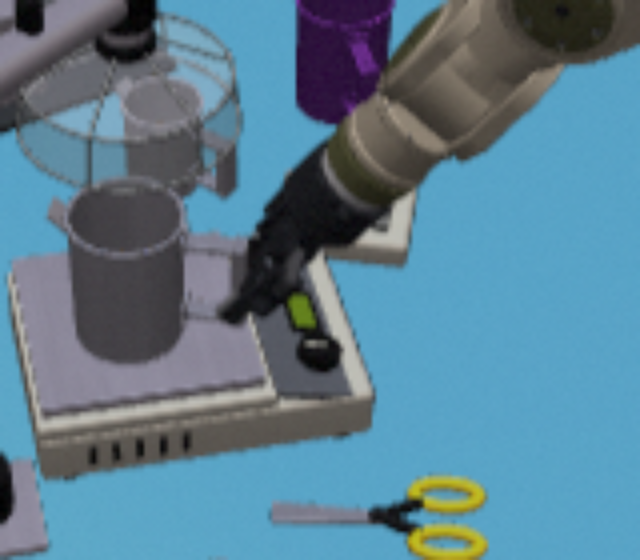

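The fingers straddle the handle bar at (245,285), and the jug has not moved. I'll close.

```bash
python3 -m creep '[[0,0,0,0,0,0,0.045],[0,0,0,0,0,0,0.035],[0,0,0,0,0,0,0.028],[0,0,0,0,0,0,0.024],[0,0,0,0,0,0,0.02],[0,0,0,0,0,0,0.01],[0,0,0,0,0,0,0],[0,0,0,0,0,0,0],[0,0,0,0,0,0,0],[0,0,0,0,0,0,0]]' 110
python3 - <<'E'
from h import *
s=robot.sense();p=np.array(s["position"]);R=np.array(s["tool_rot"])
# lift rows: world +z
for dz in(.005,.01,.02,.03): rows([(p+[0,0,dz],R)])
E
```

```text
time: 4.35
position: [0.5009, -0.166, 0.1503]
tool_rot: [[-0.773, 0.332, 0.541], [0.271, 0.943, -0.191], [-0.574, -0.001, -0.819]]
ft_force: [-3.9, -0.5, 5.2]
grip_width: 0.0184
grasp_force: 107.3
[0.0, 0.0, 0.0, -0.003, -0.0, -0.004]
[0.0, 0.0, 0.0, -0.006, -0.0, -0.008]
[0.0, 0.0, 0.0, -0.011, -0.0, -0.016]
[0.0, 0.0, 0.0, -0.017, -0.0, -0.025]
```

```bash
python3 -m creep '[[0,0,0,-0.0015,0,-0.002,0],[0,0,0,-0.003,0,-0.004,0],[0,0,0,-0.006,0,-0.008,0],[0,0,0,-0.0085,0,-0.012,0],[0,0,0,-0.011,0,-0.016,0],[0,0,0,-0.014,0,-0.02,0],[0,0,0,-0.017,0,-0.025,0],[0,0,0,-0.017,0,-0.025,0],[0,0,0,-0.017,0,-0.025,0]]'
cat >> h.py <<'E'
def jug(W,hand,z0,z1):
    "axis lines: circle fit centre of side points in low and high band near expected centre"
    from scipy.optimize import least_squares
    q=W.reshape(-1,3);q=q[np.isfinite(q[:,0])]
    d=np.hypot(*(q[:,:2]-hand).T);out=[]
    for lo,hi in((z0,z0+.05),(z1-.05,z1)):
        k=q[(d<.056)&(q[:,2]>lo)&(q[:,2]<hi)]
        f=lambda c:np.hypot(*(k[:,:2]-c).T)-.0465
        c=least_squares(f,hand,loss="soft_l1",f_scale=.002).x;out.append(c);print(len(k),c,k[:,2].min(),k[:,2].max())
    print("tilt rad",(out[1]-out[0])/(z1-z0-.05))
E
python3 - <<'E'
from h import *
im,d,W=cam("scene");cv2.imwrite("pics/lift.png",cv2.resize(im[130:290,250:430],None,fx=4,fy=3.7))
jug(W,C,.13,.24)
s=robot.sense();print(s["time"],s["position"])
p=np.array(s["position"]);R=np.array(s["tool_rot"])
for th in range(7,44,7):
    a=np.radians(min(th,42.5));Q=cv2.Rodrigues(np.array([0,0,a]))[0];k=1-.02*min(th,42.5)/42.5
    rows([(Q@(p*[k,k,1]),Q@R)])
E
```

```text
time: 5.25
position: [0.5005, -0.1657, 0.1804]
tool_rot: [[-0.773, 0.331, 0.541], [0.271, 0.943, -0.191], [-0.573, -0.001, -0.819]]
ft_force: [-0.8, 0.1, -3.4]
grip_width: 0.0183
grasp_force: 107.4
325 [ 0.57848914 -0.19442702] 0.1302809910477473 0.17989460901620635
477 [ 0.57928432 -0.19307191] 0.1900381101996124 0.23998351726115588
tilt rad [0.013253   0.02258528]
5.3 [ 0.50027205 -0.16557885  0.18002825]
[-0.07, -0.0, -0.1, 0.006, 0.064, -0.004]
[-0.14, -0.0, -0.2, 0.017, 0.126, -0.012]
[-0.21, -0.0, -0.3, 0.035, 0.186, -0.025]
[-0.28, -0.0, -0.401, 0.059, 0.243, -0.042]
[-0.35, -0.0, -0.501, 0.088, 0.295, -0.062]
[-0.42, -0.001, -0.601, 0.122, 0.343, -0.086]
```

View pics/lift.png

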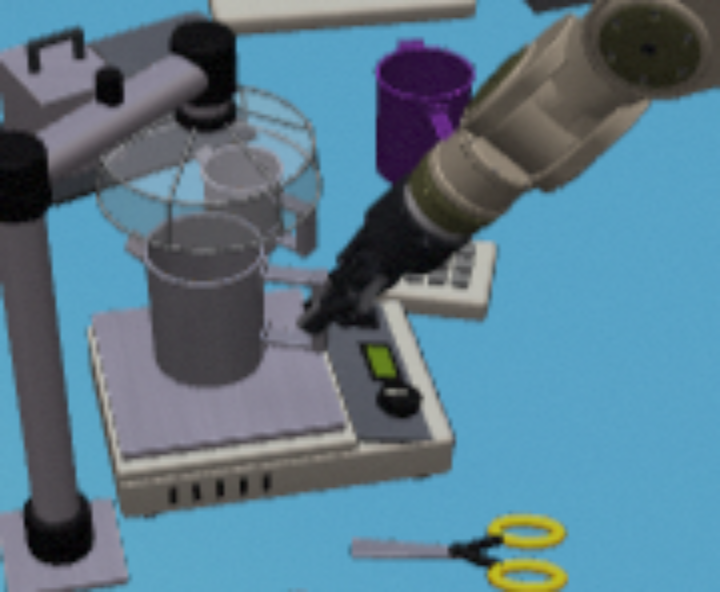

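The jug at (205,300) is lifted about 30 mm. It is level and its rim is below the hood edge. I'll swing it out to the left on the arc about the base.

```bash
python3 -m creep '[[-0.01,0,-0.014,0,0.009,0,0],[-0.025,0,-0.036,0.002,0.023,-0.001,0],[-0.045,0,-0.064,0.003,0.041,-0.002,0],[-0.065,0,-0.093,0.005,0.059,-0.003,0],[-0.085,0,-0.121,0.008,0.077,-0.005,0],[-0.105,0,-0.15,0.011,0.095,-0.007,0],[-0.125,0,-0.179,0.014,0.113,-0.01,0],[-0.145,0,-0.207,0.019,0.131,-0.013,0],[-0.165,0,-0.236,0.024,0.148,-0.016,0],[-0.185,0,-0.264,0.029,0.165,-0.02,0],[-0.2,0,-0.286,0.0325,0.178,-0.023,0],[-0.21,0,-0.3,0.035,0.186,-0.025,0]]'
python3 -m creep '[[-0.01,0,-0.014,0,0.009,0,0],[-0.025,0,-0.036,0.002,0.023,-0.001,0],[-0.045,0,-0.064,0.003,0.041,-0.002,0],[-0.065,0,-0.093,0.005,0.059,-0.003,0],[-0.085,0,-0.121,0.008,0.077,-0.005,0],[-0.105,0,-0.15,0.011,0.095,-0.007,0],[-0.125,0,-0.179,0.014,0.113,-0.01,0],[-0.145,0,-0.207,0.019,0.131,-0.013,0],[-0.165,0,-0.236,0.024,0.148,-0.016,0],[-0.185,0,-0.264,0.029,0.165,-0.02,0],[-0.2,0,-0.286,0.0325,0.178,-0.023,0],[-0.21,0,-0.3,0.035,0.186,-0.025,0]]'
python3 - <<'E'
from h import *
im,d,W=cam("scene");cv2.imwrite("pics/mat.png",im[180:480,200:600])
s=robot.sense();p=np.array(s["position"]);R=np.array(s["tool_rot"]);print(s["time"],p,np.round(R,3))
f=R[:2,2]/np.linalg.norm(R[:2,2]);g=p-.019*R[:,2];c=g[:2]+.095*f;print("jug centre by grip",c,"base z",g[2]-.07)
jug(W,c,.14,.24)
M=np.array([.5416,.2395])
for dz in (0,-.05,-.1): rows([(p+np.r_[M-c,dz],R)])
E
```

```text
time: 6.5
position: [0.5212, 0.0257, 0.1802]
tool_rot: [[-0.819, -0.031, 0.572], [-0.026, 1.0, 0.018], [-0.572, -0.0, -0.82]]
ft_force: [1.0, 0.4, -4.4]
grip_width: 0.0181
grasp_force: 107.7
time: 7.7
position: [0.4727, 0.2098, 0.1808]
tool_rot: [[-0.756, -0.386, 0.528], [-0.317, 0.922, 0.221], [-0.573, -0.0, -0.82]]
ft_force: [-0.3, -0.5, -3.7]
grip_width: 0.0184
grasp_force: 107.7
7.75 [0.47244841 0.21030923 0.18076604] [[-0.756 -0.387  0.528]
 [-0.317  0.922  0.222]
 [-0.573  0.001 -0.82 ]]
jug centre by grip [0.54997146 0.2429595 ] base z 0.12634119543463795
583 [0.54972538 0.24384935] 0.14011023617940194 0.18999887559047504
754 [0.55002144 0.24435396] 0.19006365289627766 0.23995384689901894
tilt rad [0.00592119 0.01009216]
[0.0, 0.0, 0.0, 0.007, 0.0, -0.005]
[0.0, 0.0, 0.0, 0.036, 0.0, 0.036]
[0.0, 0.0, 0.0, 0.065, -0.0, 0.077]
```

View pics/mat.png

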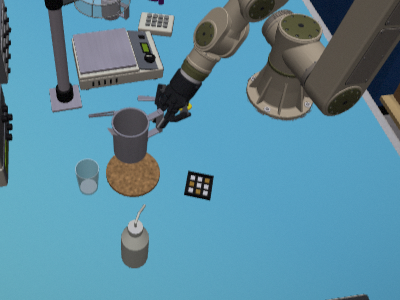

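The jug at (130,135) hangs level above the mat at (133,175). Everything else is undisturbed and the hood is clear. I'll lower it.

```bash
python3 -m creep '[[0,0,0,0.007,0,-0.005,0],[0,0,0,0.012,0,0.003,0],[0,0,0,0.019,0,0.012,0],[0,0,0,0.026,0,0.022,0],[0,0,0,0.033,0,0.032,0],[0,0,0,0.04,0,0.042,0],[0,0,0,0.047,0,0.052,0],[0,0,0,0.054,0,0.061,0],[0,0,0,0.06,0,0.07,0],[0,0,0,0.065,0,0.077,0],[0,0,0,0.067,0,0.08,0],[0,0,0,0.067,0,0.08,0]]'
python3 - <<'E'
from h import *
s=robot.sense();p=np.array(s["position"]);R=np.array(s["tool_rot"])
f=R[:2,2]/np.linalg.norm(R[:2,2]);g=p-.019*R[:,2];c=g[:2]+.095*f;print("jug",c,"base z",g[2]-.0705,s["ft_force"])
im,d,W=cam("scene");jug(W,c,.035,.13)
for dz in(-.001,-.005,-.01):rows([(p+[0,0,dz],R)])
E
```

```text
time: 8.95
position: [0.4669, 0.2058, 0.0783]
tool_rot: [[-0.759, -0.384, 0.526], [-0.315, 0.923, 0.219], [-0.57, 0.0, -0.822]]
ft_force: [-1.1, -0.4, -4.4]
grip_width: 0.0185
grasp_force: 107.9
jug [0.5445969  0.23810689] base z 0.023435388651853017 [-1.09990122 -0.44062039 -4.36127508]
521 [0.54382808 0.23974666] 0.0352004687174966 0.08475564965953374
617 [0.544605   0.24007366] 0.08000726887098171 0.12976573001274355
tilt rad [0.01726473 0.00726664]
[0.0, 0.0, 0.0, 0.001, -0.0, 0.001]
[0.0, 0.0, 0.0, 0.003, -0.0, 0.004]
[0.0, 0.0, 0.0, 0.006, -0.0, 0.008]
```

About 11 mm remain. I'll go down slowly in 1 mm rows.

```bash
python3 -m creep '[[0,0,0,0.001,0,0.0015,0],[0,0,0,0.002,0,0.003,0],[0,0,0,0.003,0,0.004,0],[0,0,0,0.0035,0,0.005,0],[0,0,0,0.004,0,0.006,0],[0,0,0,0.0047,0,0.0067,0],[0,0,0,0.005,0,0.0073,0],[0,0,0,0.0055,0,0.0078,0],[0,0,0,0.0055,0,0.0078,0]]'
```

```text
time: 9.9
position: [0.4696, 0.2072, 0.0713]
tool_rot: [[-0.761, -0.385, 0.522], [-0.317, 0.923, 0.218], [-0.566, 0.0, -0.824]]
ft_force: [-0.3, -0.7, -4.7]
grip_width: 0.0184
grasp_force: 107.9
```

```bash
python3 - <<'E'
from h import *
s=robot.sense();p=np.array(s["position"]);R=np.array(s["tool_rot"]);print(np.round(s["qpos"],3))
f=R[:2,2]/np.linalg.norm(R[:2,2]);g=p-.019*R[:,2];c=g[:2]+.095*f;print("jug",c,"base z",g[2]-.0705)
im,d,W=cam("scene");jug(W,c,.03,.125)
for k in(0,.01,.02):rows([(p+np.r_[f*k,-.004],R)])
E
```

```text
[ 0.19  -0.02  -1.027 -0.027  0.115 -0.169]
jug [0.54730306 0.23961673] base z 0.016467088839074523
522 [0.54645154 0.24109539] 0.030026267775465396 0.07996775385961556
626 [0.54717061 0.24141175] 0.07511375775372872 0.1247941146561846
tilt rad [0.01597954 0.00703031]
[0.0, -0.0, -0.0, 0.002, -0.0, 0.003]
[0.0, -0.0, -0.0, -0.006, 0.0, 0.009]
[0.0, -0.0, -0.0, -0.014, 0.0, 0.015]
```

Joint 3 is at its lower limit, -1.03. I'll shift 10 mm outwards, which the mat has room for, before lowering further.

```bash
python3 -m creep '[[0,-0.002,0,-0.002,0,0.0015,0],[0,-0.004,0,-0.004,0,0.003,0],[0,-0.006,0,-0.007,0,0.005,0],[0,-0.006,0,-0.009,0,0.006,0],[0,-0.006,0,-0.009,0,0.006,0]]'
python3 - <<'E'
from h import *
s=robot.sense();p=np.array(s["position"]);R=np.array(s["tool_rot"]);print(np.round(s["qpos"],3),s["ft_force"])
f=R[:2,2]/np.linalg.norm(R[:2,2]);g=p-.019*R[:,2];c=g[:2]+.095*f;print("jug",c,"base z",g[2]-.0705)
for dz in(-.001,-.004):rows([(p+[0,0,dz],R)])
E
```

```text
time: 10.45
position: [0.4802, 0.2116, 0.0718]
tool_rot: [[-0.757, -0.385, 0.528], [-0.316, 0.923, 0.22], [-0.572, 0.0, -0.82]]
ft_force: [-0.1, 0.5, -3.5]
grip_width: 0.0183
grasp_force: 107.9
[ 1.960e-01  1.000e-03 -1.011e+00 -4.000e-02  1.130e-01 -1.640e-01] [-0.13362105  0.4513178  -3.47125892]
jug [0.55780407 0.24394541] base z 0.01687833770174109
[0.0, 0.0, 0.0, 0.001, -0.0, 0.001]
[0.0, 0.0, 0.0, 0.002, -0.0, 0.003]
```

```bash
python3 -m creep '[[0,0,0,0.0005,0,0.0008,0],[0,0,0,0.001,0,0.0016,0],[0,0,0,0.0014,0,0.0022,0],[0,0,0,0.0018,0,0.0028,0],[0,0,0,0.0021,0,0.0033,0],[0,0,0,0.0021,0,0.0033,0]]'
python3 - <<'E'
from h import *
s=robot.sense();p=np.array(s["position"]);R=np.array(s["tool_rot"]);print(np.round(s["qpos"],3),s["ft_force"],s["wrist_torque"])
g=p-.019*R[:,2];print("base z",g[2]-.0705)
E
```

```text
time: 11.05
position: [0.48, 0.2115, 0.0679]
tool_rot: [[-0.757, -0.385, 0.528], [-0.315, 0.923, 0.22], [-0.572, 0.0, -0.82]]
ft_force: [-0.6, 0.8, -2.8]
grip_width: 0.0181
grasp_force: 108.2
[ 0.196  0.009 -1.017 -0.055  0.113 -0.164] [-0.55518486  0.75549381 -2.7917716 ] [-0.40772326  0.90971692  0.03041172]
base z 0.01299201720523449
```

```bash
python3 -m creep '[[0,0,0,0.0003,0,0.0004,0],[0,0,0,0.0005,0,0.0008,0],[0,0,0,0.0008,0,0.0012,0],[0,0,0,0.0008,0,0.0012,0]]'
```

```text
time: 11.45
position: [0.4808, 0.2117, 0.0673]
tool_rot: [[-0.756, -0.385, 0.529], [-0.315, 0.923, 0.221], [-0.573, -0.0, -0.819]]
ft_force: [-2.6, -0.2, 3.9]
grip_width: 0.0181
grasp_force: 109.3
```

The upward force shows contact, so I'll release slowly.

```bash
python3 -m creep '[[0,0,0,0,0,0,0.02],[0,0,0,0,0,0,0.024],[0,0,0,0,0,0,0.03],[0,0,0,0,0,0,0.04],[0,0,0,0,0,0,0.055],[0,0,0,0,0,0,0.07],[0,0,0,0,0,0,0.085],[0,0,0,0,0,0,0.085],[0,0,0,0,0,0,0.085]]'
python3 -m creep '[[0,0,0,0,0,-0.005,0.085],[0,0,0,0,0,-0.015,0.085],[0,0,0,0,0,-0.03,0.085],[0,0,0,0,0,-0.05,0.085],[0,0,0,0,0,-0.07,0.085],[0,0,0,0,0,-0.09,0.085],[0,0,0,0,0,-0.11,0.085],[0,0,0,0,0,-0.12,0.085],[0,0,0,0,0,-0.12,0.085]]'
python3 - <<'E'
from h import *
im,d,W=cam("scene");o=im[270:410,240:430];cv2.imwrite("pics/end.png",cv2.resize(o,None,fx=4,fy=4))
print(robot.sense()["time"]);jug(W,np.array([.558,.2435]),.025,.125)
im,d,W=cam("top")
q=W.reshape(-1,3);q=q[(np.hypot(q[:,0]-.558,q[:,1]-.2435)<.055)&(q[:,2]>.1)];print("rim z",np.percentile(q[:,2],[50,95]))
E
```

```text
time: 12.35
position: [0.4797, 0.2114, 0.0662]
tool_rot: [[-0.758, -0.385, 0.527], [-0.316, 0.923, 0.22], [-0.571, 0.0, -0.821]]
ft_force: [0.6, 0.1, 0.4]
grip_width: 0.0851
grasp_force: 0.0
time: 13.25
position: [0.4167, 0.185, 0.1666]
tool_rot: [[-0.756, -0.384, 0.53], [-0.315, 0.923, 0.22], [-0.574, -0.001, -0.819]]
ft_force: [0.2, 0.3, 1.3]
grip_width: 0.0849
grasp_force: 0.0
13.3
521 [0.55753638 0.24559979] 0.02500184231963098 0.07487741218856347
620 [0.55776106 0.24582248] 0.07506107521603758 0.124915530292008
tilt rad [0.00449359 0.00445385]
rim z [0.13147804 0.14207179]
```

View pics/end.png

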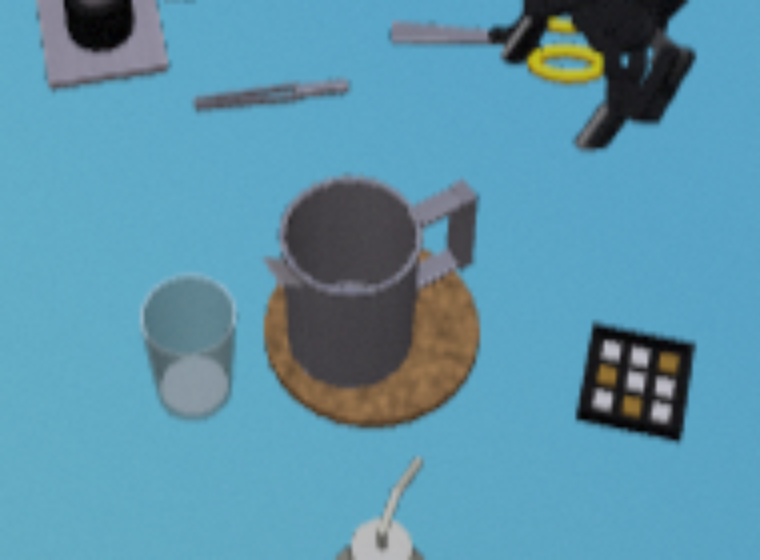

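The jug at (350,290) stands upright on the mat with its base wholly inside the edge: it is 17 mm off centre, with 34 mm allowed. The gripper is clear, and the beaker, tray and other neighbours are undisturbed.

```bash
python3 -c "
from cell import robot
print(robot.hand_in())"
```

```text
the job is handed in; nothing more can be done
None
```

The steel jug is standing upright on the cork mat with its whole base on it (17 mm off centre); I saw no contact with the hood and nothing else shifted, and the job was handed in at about 13.3 s.

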